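# Set the stop knob, then press a bearing against the sprung plunger and hold it on the stop

### The job

First turn the knob of the plunger fixture clockwise until its pointer stands on the long index bar. Then lay the ball bearing flat on the fixture's raised bed and press it along the bed against the sprung plunger until it sits firmly in the V-shaped hard stop, and finish while holding it there, pressed against the stop. Leave the knob on its mark and do not disturb the other things on the table.

Things in the scene. Friction and masses are not known exactly. Their poses are not given: they have to be found in the camera images.
- fixture: Plunger fixture, fixed to the table: dark steel base plate 240 x 100 x 12 mm. Origin: centre of the plate's underside, z up; +x is the pressing direction, from the bed towards plunger, stop and knob. At x = 30 to 118 mm, y = -38 to 38 stands a grey housing, top at z = 50, that carries the knob.
- bed (a point): Point in the middle of the top of the bed, where the bearing can be laid clear of the plunger: x = -70, y = 0, z = 30 mm in the fixture frame. The bed is a steel bar 30 mm wide (y -15 to 15), x = -110 to 5; the bearing overhangs it by 11 mm each side, so fingers can straddle it above the base plate (top z = 12). From here it is pushed 30 mm in +x to the stop.
- knob_grip (a point): Point on the knob's upright axis at half height of its grip bar: x = 75, y = 0, z = 69 mm in the fixture frame. Black knob: round skirt 46 mm across, z 50 to 56, and on it an upright bar 44 mm long, 14 mm wide, z 56 to 82, with a white pointer line on one half of its top.
- knob (a joint): Knob angle in rad, growing clockwise seen from above. At 0 the pointer and bar lie along the fixture's -y; at 1.571 the pointer points along the fixture's -x, onto the index bar. Starts between 0.1 and 0.9. Needs about 0.14 N m to turn and stays where it is left. Through a screw it moves the V stop along +x, 4 mm per rad.
- index_mark (a point): The index: the longest and thickest white mark on top of the knob housing, 11 x 4 mm, on the side of the knob that faces the bed, 30 mm from the knob's axis. Short thin ticks stand every 30 degrees to either side of it. This point is the middle of the mark.
- stop: V-shaped steel hard stop across the bed, faces inclined 30 degrees, 24 mm high, 50 mm wide. Origin: where the centre of the bearing's underside lies when the bearing sits in the V (axes as the fixture's); with the knob at 1.571: x = -40, y = 0, z = 30 mm in the fixture frame. A push of more than about 35 N on it forces it back and turns the knob.
- plunger (a joint): Travel in m of the sprung plunger, a brass pin 10 mm across in the middle of the V, 37.5 mm above the table. 0 = out: it then touches the bearing when the bearing's centre is at x = -54 mm in the fixture frame. Pushed in along +x: 2 N at first plus 0.5 N per mm; 0.014 (9 N) with the knob on the index and the bearing in the V. It springs the bearing out if let go.
- bearing: Steel ball bearing, a ring 52 mm in diameter and 15 mm high, 0.12 kg, lying flat on the table to the right of the fixture; treat as a solid disc. Origin: centre of its underside, z along its axis. It is gripped across its diameter from above.
- shackle: Bystander: grey bow shackle with a pin, 68 x 65 x 18 mm, lying on the table right of the fixture (it may swap places with the bearing). Origin: centre of its underside.
- measuring_tape: Bystander: tape measure, 41 x 94 x 71 mm, on the left front of the table. Origin: centre of its underside.
Mind the look-alikes: they are no part of the job. Leave any orange or yellow look-alike of the bearing alone.

How it is judged (in metres and radians):
On the way, in this order (a step that is already met when the one before it is completed fails the run):
1. the knob's pointer stands on the index bar, within 0.14 rad, before the bearing is in the stop (value of joint knob between 1.431 and 1.711 rad and horizontal distance between bearing and stop above 0.01 m), for 0.3 s.
2. the bearing is pressed flat into the V stop with the plunger pushed in (horizontal distance between bearing and stop below 0.003 m and value of joint plunger above 0.0115 m and contact force between bearing and stop above 1.5 N), for 0.3 s.
At the end, for the whole second after the job is handed in: The program ends while the fingers hold the bearing flat on the bed (within 3 mm in height, 7 degrees) and in the V stop (centre within 3 mm), at rest, pressing it on the stop with more than 1.5 N, the plunger pushed in more than 11.5 mm, the knob still within 0.14 rad of the index at 1.571 (all of step 2 and value of joint knob between 1.431 and 1.711 rad and z of bearing in the frame of stop between -0.003 and 0.003 m and angle between bearing's own z axis and vertical below 0.12 rad and contact force between the fingers and bearing above 1 N and linear speed of bearing below 0.02 m/s); the arm keeps its last pose, push and grip.
It fails at once if the shackle or the tape measure is moved by more than 30 mm (distance of any of shackle, measuring_tape from where it was at the start of the episode above 0.03 m).
It also fails if it takes over 64 s, if anything falls off the work surface, if the arm or the gripper's body presses on something with over 40 N, if the wrist force passes 120 N, or if a joint passes its speed limit or range.

### The arm

A 7-joint arm with a two-finger parallel gripper is mounted at the origin on a cart in front of the work surface, level with it; the furniture and walls round the work are solid. World frame = base frame: x ahead of the robot, y to its left, z up, the work surface at z = 0. Lengths are in mm, angles in rad, forces in N, time in s.
With the tool pointing down it reaches from about 425 to 875 mm from the base axis. Payload 9.9 kg.
Tool frame: the origin (TCP) lies midway between the tips of the shut fingers; the grasp point (between the pads) lies 19 mm behind it; z points along the fingers, y is the line along which they close (so a half turn about z gives the same grasp; the last joint's range is limited). The gripper opens to 85 mm and grips with 20 to 120 N. Pads are 22 mm wide; open, the fingers measure 114 mm over their backs; the gripper's body (76 mm by 85 mm) begins 54 mm behind the grasp point. The pads swing forward as they close: fully open they stand 13 mm farther back than shut.
Start: joints at [-1.42, 0.576, 0.025, 1.437, -0.015, 1.129, -0.057], TCP at [157.03, 656.484, 231.289] pointing down, gripper open.
Joint ranges: [-2.76, 2.76], [-0.34, 2.15], [-1.52, 1.57], [0.19, 2.46], [-1.09, 4.23], [0.17, 1.99], [-2.82, 2.82]. Speed limits (rad/s): [2.22, 2.22, 3.01, 3.01, 3.14, 3.14, 3.14].

### API

Orientations are given as a unit quaternion [x, y, z, w].
In Python, from cell import ctrl gives the robot as it stands. The module is installed in compiled form; this text tells all that it offers.
- The arm moves only by the shell command python3 -m crank 'ROWS' [OPENING]. ROWS is JSON, a list of rows, each a list of 2 entries, a list of its own where there are three numbers: the shift along the tool's x, y, z in units of 50 mm (1.0 is 50 mm), then the turn, a rotation vector about the tool's x, y, z in units of 8 degrees (1.0 is 8 degrees). In form: [[[tx, ty, tz], [rx, ry, rz]], ...]. A call has exactly 5 rows; each row is the pose to reach, as a shift and turn from the pose commanded when the call began, along the tool's axes at that moment; what a row does not reach only later rows make up. A row lasts 1/10 s, in which the tool goes at most 50 mm and 8.59 degrees, less where a joint would pass 70% of its speed; a pose out of reach is approached as far as the arm can. A call with a gripper value outside its range is refused whole. OPENING is the opening, from 0 (shut) to 1 (fully open), set as the call begins (- or left out, the last holds). The fingers move at their own pace and stop on an object; the grip force is fixed at half the most. Time passes only in rows, so rows that repeat a pose let the fingers close, or fill a call up. It gives the time, the measured TCP pose, the force, the opening and the grip force at its end, in the units of the state.
- ctrl.sense(): the state, without advancing time (a new reading comes with each control period).
- ctrl.snapshot(name): name is "scene" or "top" or "wrist"; returns a dict with "img" (384x512x3 uint8, blue, green, red), "depth" (384x512 float32, mm along the optical axis (not along the pixel's ray), 0 where there is no reading), "camera_matrix" (3x3 intrinsics, pixels), "R" (3x3) and "t" (3): a world point X has camera coordinates R X + t. Camera axes: x right, y down, z forward; pixel columns grow to the right and rows downward; lengths in mm; the calibration is good to about 2 mm. A picture is of the moment at which its call begins.
- ctrl.finish_job(): hands the job in; it is judged then, once.
Trained networks look in the newest picture that a camera, given by its name, has taken for a name from the list of things; names that differ only in an ending like _2 or _b are one class to them, and where a whole thing is asked for, a point or a joint stands for the part that bears it (a point fixed in the world has none). Each returns a list of dicts, best first, with "conf" (0 to 1); they miss things now and then, are a little off and sometimes report something else, mostly with a low value. They report only what shows in the picture. A call takes as long as a camera call. They do not tell look-alikes from the thing itself.
- ctrl.masks_of(target, camera): "pixels" (384x512 bool, what is visible of it) and "box" ([left, top, right, bottom] as shares, 0 to 1, of the picture: columns of its width, rows of its height, round what is visible of it).
- ctrl.pinpoint(target, camera): "centre" ([column, row] as shares, 0 to 1, of the picture: columns of its width, rows of its height: a listed point, or the origin of a listed thing).
The state is a dict: "time_s": time; "joint_pos": joint angles; "qd": joint speeds; "joint_torque": joint torques, N m; "tcp_pos": TCP position; "ee_rot": TCP orientation; "wrist_force": force on the tool from outside, world axes, zero at the start; "wrist_torque": the same for the moment, N m; "opening": finger opening in mm; "grasp_force": force on a finger pad.
Only numpy, scipy, OpenCV 4.12 (cv2) and the standard library are available. Lean on these libraries where they do the work, as an engineer would, in place of code of your own. Each camera call takes 0.05 s, during which the arm holds its last target. There are 200 camera calls.

## Working session

There is one attempt and no reset: what is moved stays moved. The work goes in short steps, Python scripts to look and compute and a shell command to move; the robot and the scene stay as the last step left them, time stands still between calls to the robot, and variables do not carry over. Pictures are saved under pics/ and viewed, at most 10 in all, crops included, and the job is handed in when it is done.

```bash
mkdir -p pics; cat > h.py <<'E'
import numpy as np, cv2
from cell import ctrl
from scipy.spatial.transform import Rotation as Ro
def ray(s,u,v,z):
    K,R,t=[np.array(s[k],float) for k in("camera_matrix","R","t")]
    d=R.T@np.linalg.solve(K,[u,v,1]); c=-R.T@t
    return c+d*(z-c[2])/d[2]
def cloud(s,m):
    K,R,t=[np.array(s[k],float) for k in("camera_matrix","R","t")]
    v,u=np.nonzero(m&(s["depth"]>0)); d=s["depth"][v,u]
    return (np.linalg.solve(K,np.vstack([u*d,v*d,d])).T-t)@R
def proj(s,X):
    p=s["camera_matrix"]@(np.array(s["R"])@X+s["t"]); return p[:2]/p[2]
E
python3 - <<'E'
from h import *
np.set_printoptions(precision=1,suppress=True)
st=ctrl.sense(); print({k:np.round(v,3) for k,v in st.items()})
ims=[]
for c in("scene","top"):
    s=ctrl.snapshot(c); ims.append(s["img"])
    print(c,-np.array(s["R"]).T@s["t"])
    for n in("fixture","bed","knob_grip","index_mark","stop","bearing","shackle","measuring_tape"):
        for m in ctrl.masks_of(n,c)[:3] if n in("fixture","bearing","shackle","measuring_tape") else []:
            P=cloud(s,m["pixels"]); print("M",n,m["conf"],np.round(np.array(m["box"])*[512,384,512,384]),np.median(P,0) if len(P) else 0,P.min(0),P.max(0))
        for p in ctrl.pinpoint(n,c)[:3]:
            u,v=np.array(p["centre"])*[512,384]
            z={"bed":30,"knob_grip":69,"index_mark":50,"stop":30}.get(n,0)
            print("P",n,round(p["conf"],2),np.array([u,v]),ray(s,u,v,z))
cv2.imwrite("pics/a.png",ims[0]);cv2.imwrite("pics/b.png",cv2.resize(ims[1],(800,600)))
E
```

```text
{'time_s': np.float64(0.0), 'joint_pos': array([-1.4,  0.6,  0. ,  1.4, -0. ,  1.1, -0.1]), 'qd': array([-0., -0.,  0., -0., -0.,  0.,  0.]), 'joint_torque': array([  0. , -76.6,   2.2, -28.6,   0. ,   0. ,   0. ]), 'tcp_pos': array([156.9, 656. , 230.4]), 'ee_rot': array([ 0.1,  1. , -0. , -0. ]), 'wrist_force': array([-1.1, -0.2, -0.3]), 'wrist_torque': array([0.1, 0. , 0. ]), 'grasp_force': np.float64(0.0), 'opening': np.float64(85.339)}
scene [-354.1 -686.7  569.1]
M fixture 0.78 [200. 155. 281. 213.] [577.8  60.2  23.3] [460.4  18.9  -1.6] [847.  237.4  87.1]
P bed 0.67 [227.2 190.6] [521.5  82.   30. ]
P bed 0.56 [367.2 231.4] [ 563.2 -304.2   30. ]
P knob_grip 0.89 [254.2 160.2] [664.7 104.5  69. ]
P stop 0.63 [230.  187.8] [540.   88.1  30. ]
M bearing 0.75 [316. 240. 338. 263.] [ 460.4 -258.1   13.3] [ 439.9 -281.9   -0.7] [ 510.2 -229.3   18.2]
M bearing 0.69 [274. 224. 301. 239.] [ 471.  -148.8   13.8] [ 448.4 -171.5   -0.2] [ 510.  -103.2   18.5]
M bearing 0.68 [281. 255. 304. 272.] [ 369.3 -232.1   13.6] [ 348.6 -256.7    0. ] [ 397.2 -194.4   18.3]
P bearing 0.67 [287.5
[... 895 characters left out ...]
9.] [ 470.1 -252.    11.8] [ 444.8 -278.4   -6.6] [ 495.3 -225.4   21. ]
M bearing 0.57 [356. 223. 367. 240.] [ 412.4 -335.9   12.9] [ 385.9 -359.9   -6. ] [ 437.8 -308.5   23.5]
P bearing 0.58 [303.2 213.3] [ 472.  -144.2    0. ]
P bearing 0.55 [332.3 215.8] [ 461.1 -243.4    0. ]
P bearing 0.55 [362.  231.4] [ 405.6 -341.6    0. ]
M shackle 0.48 [331. 161. 353. 180.] [ 614.4 -288.2   11.8] [ 590.  -320.6   -7.4] [ 645.8 -254.9   22.1]
P shackle 0.71 [177.6 224.1] [445.1 286.5   0. ]
P shackle 0.49 [341.3 171.1] [ 616.4 -282.6    0. ]
M measuring_tape 0.83 [159. 215. 190. 226.] [450.2 285.3  62.7] [431.2 236.8  -6.1] [481.5 343.8  75.4]
P measuring_tape 0.8 [177.7 221.3] [454.7 286.2   0. ]
```

```bash
python3 - <<'E'
from h import *
a=cv2.imread("pics/a.png");s=ctrl.snapshot("top")
b=s["img"][140:260,150:390]
A=a[145:295,190:400]
cv2.imwrite("pics/c.png",np.vstack([cv2.resize(A,(420,300),interpolation=2),cv2.resize(b,(600,300),interpolation=2)[:,:420]*0]) if 0 else cv2.resize(A,(800,571),interpolation=2))
cv2.imwrite("pics/d.png",cv2.resize(b,(800,400),interpolation=2))
E
```

```text
(no output)
```

View pics/c.png

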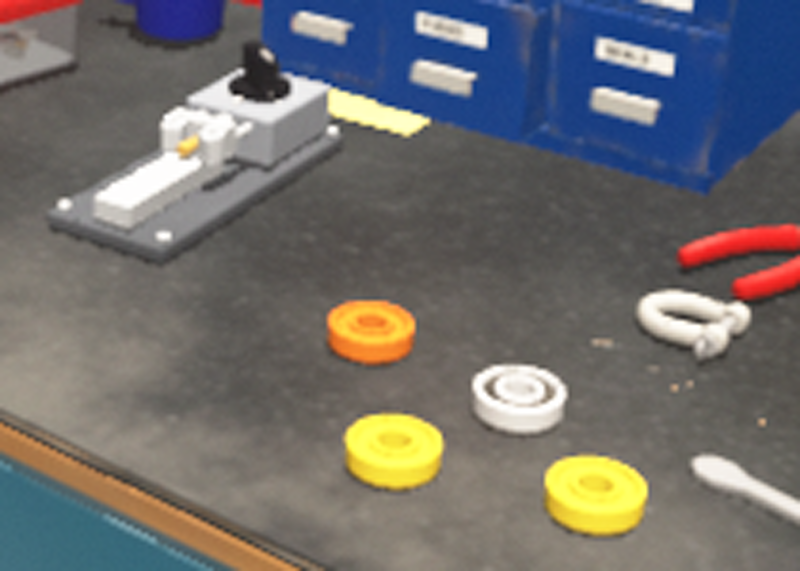

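View pics/d.png

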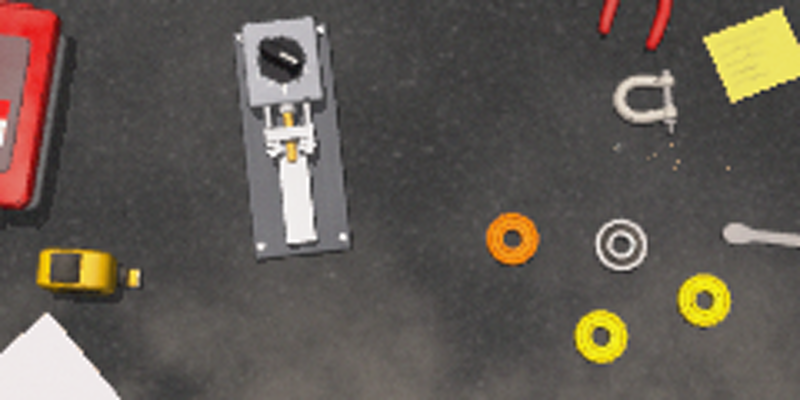

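```bash
cat >> h.py <<'E'
def R_of(yaw):  # tool down, tool y axis at world angle yaw
    y=np.array([np.cos(yaw),np.sin(yaw),0]); z=np.array([0,0,-1.]); x=np.cross(y,z)
    return np.column_stack([x,y,z])
def plan(p,yaw,show=True):
    st=ctrl.sense(); R=Ro.from_quat(st["ee_rot"]).as_matrix(); c=np.array(st["tcp_pos"])
    best=min((R_of(yaw),R_of(yaw+np.pi)),key=lambda T:np.linalg.norm(Ro.from_matrix(R.T@T).as_rotvec()))
    d=R.T@(np.array(p)-c)/50; r=np.degrees(Ro.from_matrix(R.T@best).as_rotvec())/8
    print("tcp",np.round(c,1),"yaw",np.round(np.arctan2(R[1,1],R[0,1]),3),"shift",np.round(d,3),"turn",np.round(r,3),"q",np.round(st["joint_pos"],2),"t",st["time_s"])
E
python3 - <<'E'
from h import *
print(Ro.from_quat(ctrl.sense()["ee_rot"]).as_matrix().round(3))
s=ctrl.snapshot("wrist");print((-np.array(s["R"]).T@s["t"]).round(),np.array(s["R"]).round(2))
plan([560,75,300],1.7)
s=ctrl.snapshot("top")
m=ctrl.masks_of("fixture","top")[0]["pixels"];v,u=np.nonzero(m)
P=np.array([ray(s,a,b,20)[:2] for a,b in zip(u,v)],np.float32);print(cv2.minAreaRect(P))
E
```

```text
[[-0.973  0.233 -0.   ]
 [ 0.233  0.973 -0.   ]
 [ 0.    -0.    -1.   ]]
[ 77. 676. 374.] [[ 0.23  0.97  0.  ]
 [ 0.92 -0.22  0.32]
 [ 0.32 -0.07 -0.95]]
tcp [157.  656.4 231.3] yaw 1.336 shift [-10.544  -9.435  -1.374] turn [-1.000e-03 -0.000e+00 -2.607e+00] q [-1.42  0.58  0.02  1.44 -0.02  1.13 -0.06] t 1.4
((587.33984375, 79.99784088134766), (249.5746307373047, 98.93209838867188), 5.112723350524902)
```

```bash
A='[-10.5,-9.4,-1.2]'; python3 -m crank '[[[-0.74,-0.66,-0.1],[0,0,-0.2]],[[-1.48,-1.32,-0.2],[0,0,-0.4]],[[-2.22,-1.98,-0.3],[0,0,-0.6]],[[-2.96,-2.64,-0.4],[0,0,-0.8]],[[-3.7,-3.3,-0.5],[0,0,-1]]]' -
python3 -c "
from h import *
plan([575,75,290],1.66)"
```

```text
time_s: 2.0
tcp_pos: [299.5, 451.2, 256.7]
ee_rot: [0.047, 0.999, 0.0, 0.0]
wrist_force: [1.7, 1.0, 0.9]
opening: 85.6
grasp_force: 0.0
tcp [299.5 451.2 256.7] yaw 1.477 shift [-6.192 -6.974 -0.668] turn [ 0.003  0.003 -1.312] q [-1.08  0.35  0.01  1.75 -0.    1.03  0.41] t 2.0
```

```bash
python3 -m crank '[[[-0.66,-0.74,-0.07],[0,0,-0.2]],[[-1.32,-1.48,-0.14],[0,0,-0.4]],[[-1.98,-2.22,-0.2],[0,0,-0.6]],[[-2.64,-2.96,-0.27],[0,0,-0.8]],[[-3.3,-3.7,-0.35],[0,0,-1]]]' -
python3 -c "
from h import *
plan([575,75,290],1.66)"
```

```text
time_s: 2.5
tcp_pos: [446.2, 251.4, 274.3]
ee_rot: [-0.023, 1.0, 0.0, 0.0]
wrist_force: [0.6, 0.5, -0.7]
opening: 85.4
grasp_force: 0.0
tcp [446.2 251.4 274.3] yaw 1.616 shift [-2.413 -3.641 -0.315] turn [ 0.003  0.004 -0.312] q [-0.66  0.29  0.07  1.8  -0.02  1.05  1.04] t 2.5
```

```bash
python3 -m crank '[[[-0.8,-0.59,-0.1],[0,0,-0.1]],[[-1.6,-1.18,-0.2],[0,0,-0.2]],[[-2.3,-1.8,-0.3],[0,0,-0.3]],[[-3.0,-2.3,-0.35],[0,0,-0.3]],[[-3.3,-2.9,-0.35],[0,0,-0.3]]]' -
python3 - <<'E'
from h import *
np.set_printoptions(precision=1,suppress=True)
plan([575,75,290],1.66)
s=ctrl.snapshot("wrist"); cv2.imwrite("pics/w1.png",s["img"]); np.save("w1.npy",s,allow_pickle=True)
for n,z in (("bed",30),("knob_grip",69),("index_mark",50),("stop",30),("fixture",0)):
    for p in ctrl.pinpoint(n,"wrist")[:2]:
        u,v=np.array(p["centre"])*[512,384]; print(n,round(p["conf"],2),np.array([u,v]),ray(s,u,v,z))
E
```

```text
time_s: 3.0
tcp_pos: [619.2, 114.6, 291.2]
ee_rot: [-0.043, 0.999, 0.0, 0.001]
wrist_force: [-0.0, 0.2, -0.3]
opening: 85.6
grasp_force: 0.0
tcp [619.2 114.6 291.2] yaw 1.657 shift [ 0.9 -0.7  0. ] turn [ 0.  0. -0.] q [-0.3  0.5  0.1  1.5 -0.1  1.2  1.4] t 3.0
bed 0.89 [233.4  75.6] [519.4  77.5  30. ]
knob_grip 0.96 [232.2 192.5] [662.9  87.6  69. ]
index_mark 0.74 [232.4 162.9] [628.   84.3  50. ]
fixture 0.72 [234.  125.8] [585.2  80.3   0. ]
```

View pics/w1.png

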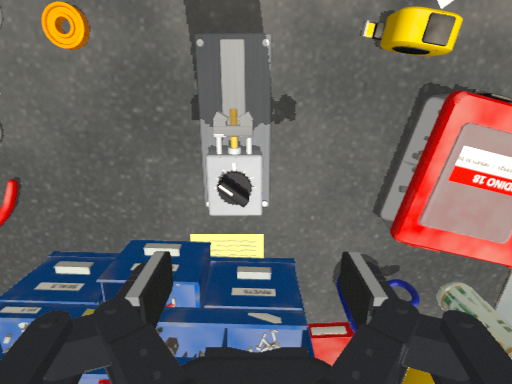

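```bash
python3 - <<'E'
from h import *
s=np.load("w1.npy",allow_pickle=True).item()
P=cloud(s,np.ones((384,512),bool))
N=P[(abs(P[:,0]-590)<150)&(abs(P[:,1]-82)<75)]
for lo,hi in((8,16),(46,54),(26,33),(75,86)):
    Q=N[(N[:,2]>lo)&(N[:,2]<hi)]; print(lo,hi,len(Q),np.median(Q,0).round(1),cv2.minAreaRect(Q[:,:2].astype(np.float32)))
D=P[(P[:,0]>700)&(P[:,2]>40)&(abs(P[:,1])<250)&(P[:,2]<200)];print("drawers",np.percentile(D,[1,50,99],0).round())
# rectified crops: z=82 (knob top) and z=50, 3 px/mm, up=+x, left=+y
out=[]
for z in(82,50):
    src=np.array([proj(s,np.array([x,y,z])) for x,y in((700,125),(700,45),(580,45),(580,125))],np.float32)
    H=cv2.getPerspectiveTransform(src,np.array([[0,0],[320,0],[320,480],[0,480]],np.float32))
    out.append(cv2.warpPerspective(s["img"],H,(320,480),flags=cv2.INTER_CUBIC))
cv2.imwrite("pics/k.png",np.hstack(out))
E
```

```text
8 16 6258 [537.8  91.5  11.5] ((586.3748779296875, 81.53739166259766), (238.28314208984375, 100.05467987060547), 5.098376274108887)
46 54 3012 [637.6  86.2  49.8] ((632.5341796875, 85.35220336914062), (140.06942749023438, 75.07891845703125), 5.279946804046631)
26 33 1785 [520.4  75.6  29.5] ((547.936767578125, 80.02444458007812), (141.6041717529297, 73.91828155517578), 3.982667922973633)
75 86 379 [660.   88.4  81.4] ((661.1964111328125, 88.35368347167969), (43.86799240112305, 14.125381469726562), 57.77983856201172)
drawers [[ 757. -198.   44.]
 [ 803.   49.  117.]
 [ 871.  191.  158.]]
```

View pics/k.png

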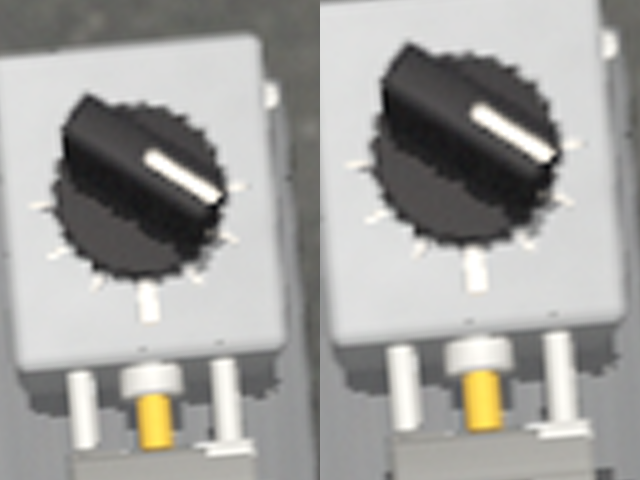

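```bash
python3 -c "
from h import *
plan([661.2,88.3,160],2.579)"; python3 -m crank '[[[-0.2,-0.1,0.5],[0,0,-1]],[[-0.4,-0.25,1],[0,0,-2]],[[-0.6,-0.4,1.5],[0,0,-3]],[[-0.72,-0.5,2],[0,0,-4]],[[-0.82,-0.6,2.6],[0,0,-5]]]' 1
python3 -c "
from h import *
plan([661.2,88.3,110],2.579)"
```

```text
tcp [615.9 116.8 291.3] yaw 1.658 shift [-0.853 -0.65   2.625] turn [ 0.007 -0.    -6.593] q [-0.33  0.46  0.12  1.48 -0.06  1.2   1.45] t 3.3
time_s: 3.8
tcp_pos: [660.2, 91.0, 161.2]
ee_rot: [-0.386, 0.923, 0.0, 0.001]
wrist_force: [1.0, 0.4, -0.4]
opening: 85.3
grasp_force: 0.0
tcp [660.2  91.  161.2] yaw 2.363 shift [ 0.027 -0.052  1.024] turn [-0.004  0.013 -1.545] q [-0.17  0.62 -0.07  1.55  0.05  0.97  2.11] t 3.8
```

```bash
python3 -m crank '[[[0.03,-0.05,0.5],[0,0,-0.8]],[[0.03,-0.05,1],[0,0,-1.55]],[[0.03,-0.05,1],[0,0,-1.55]],[[0.03,-0.05,1],[0,0,-1.55]],[[0.03,-0.05,1],[0,0,-1.55]]]' 0.5
python3 -c "
from h import *
plan([661.2,88.3,59.5],2.579)"
```

```text
time_s: 4.3
tcp_pos: [661.4, 87.4, 113.1]
ee_rot: [-0.479, 0.878, -0.0, 0.001]
wrist_force: [0.1, 0.1, -0.2]
opening: 43.1
grasp_force: 0.0
tcp [661.4  87.4 113.1] yaw 2.57 shift [-0.011  0.014  1.072] turn [-0.012  0.013 -0.063] q [-0.13  0.67 -0.13  1.6   0.1   0.88  2.28] t 4.3
```

```bash
python3 -m crank '[[[-0.01,0.01,0.35],[0,0,-0.06]],[[-0.01,0.01,0.7],[0,0,-0.06]],[[-0.01,0.01,1.02],[0,0,-0.06]],[[-0.01,0.01,1.06],[0,0,-0.06]],[[-0.01,0.01,1.06],[0,0,-0.06]]]' -
python3 -m crank '[[[0,0,0],[0,0,0]],[[0,0,0],[0,0,0]],[[0,0,0],[0,0,0]],[[0,0,0],[0,0,0]],[[0,0,0],[0,0,0]]]' 0
python3 -c "
from h import *
plan([661.2,88.3,59.5],1.66)"
```

```text
time_s: 4.8
tcp_pos: [660.9, 87.5, 59.3]
ee_rot: [-0.483, 0.875, -0.0, 0.0]
wrist_force: [-0.2, -0.1, 0.7]
opening: 42.7
grasp_force: 0.0
time_s: 5.3
tcp_pos: [660.3, 87.9, 59.9]
ee_rot: [-0.484, 0.875, 0.0, 0.0]
wrist_force: [-4.7, 1.6, 8.9]
opening: 12.8
grasp_force: 59.5
tcp [660.3  87.9  59.9] yaw 2.58 shift [-0.016 -0.011  0.008] turn [4.00e-03 6.00e-03 6.59e+00] q [-0.13  0.73 -0.12  1.64  0.12  0.78  2.28] t 5.3
```

```bash
python3 -m crank '[[[0,0,0],[0,0,0.7]],[[0,0,0],[0,0,1.4]],[[0,0,0],[0,0,2.1]],[[0,0,0],[0,0,2.8]],[[0,0,0],[0,0,3.5]]]' 0
python3 -m crank '[[[0,0,0],[0,0,0.7]],[[0,0,0],[0,0,1.4]],[[0,0,0],[0,0,2.1]],[[0,0,0],[0,0,2.8]],[[0,0,0],[0,0,3.1]]]' 0
python3 -m crank '[[[0,0,0],[0,0,0]],[[0,0,0],[0,0,0]],[[0,0,0],[0,0,0]],[[0,0,0],[0,0,0]],[[0,0,0],[0,0,0]]]' 0
python3 -c "
from h import *
plan([661.2,88.3,59.5],1.66);print(ctrl.sense()['wrist_torque'])"
```

```text
time_s: 5.8
tcp_pos: [660.1, 88.1, 59.9]
ee_rot: [-0.256, 0.967, 0.001, 0.0]
wrist_force: [-5.7, 2.7, 9.3]
opening: 12.9
grasp_force: 59.6
time_s: 6.3
tcp_pos: [660.0, 88.3, 59.9]
ee_rot: [-0.042, 0.999, 0.001, -0.0]
wrist_force: [-5.3, 1.3, 11.2]
opening: 12.5
grasp_force: 59.8
time_s: 6.8
tcp_pos: [660.0, 88.3, 59.9]
ee_rot: [-0.044, 0.999, 0.001, -0.0]
wrist_force: [-5.3, 1.6, 10.3]
opening: 12.8
grasp_force: 59.7
tcp [660.   88.3  59.9] yaw 1.659 shift [-0.024 -0.001  0.008] turn [ 0.012 -0.001 -0.009] q [-0.28  0.74  0.14  1.65 -0.14  0.77  1.58] t 6.8
[ 0.36560337  1.24090672 -0.14040105]
```

Open partly, rise, and check the knob.

```bash
python3 -m crank '[[[0,0,0],[0,0,0]],[[0,0,0],[0,0,0]],[[0,0,0],[0,0,0]],[[0,0,-0.3],[0,0,0]],[[0,0,-0.9],[0,0,0]]]' 0.5
python3 -m crank '[[[0,0,-0.8],[0,0,0]],[[0,0,-1.6],[0,0,0]],[[0.3,0,-2.4],[0,0,0]],[[0.8,0,-3.0],[0,0,0]],[[0.8,0,-3.0],[0,0,0]]]' 1
python3 - <<'E'
from h import *
s=ctrl.snapshot("wrist"); np.save("w2.npy",s,allow_pickle=True)
P=cloud(s,np.ones((384,512),bool))
for lo,hi in((8,16),(46,54),(75,86)):
    N=P[(abs(P[:,0]-590)<150)&(abs(P[:,1]-82)<75)]
    Q=N[(N[:,2]>lo)&(N[:,2]<hi)]; 
    if len(Q):print(lo,hi,len(Q),np.median(Q,0).round(1),cv2.minAreaRect(Q[:,:2].astype(np.float32)))
plan([464,-253,180],1.66)
z=50
src=np.array([proj(s,np.array([x,y,z])) for x,y in((700,125),(700,45),(500,45),(500,125))],np.float32)
H=cv2.getPerspectiveTransform(src,np.array([[0,0],[240,0],[240,600],[0,600]],np.float32))
cv2.imwrite("pics/k2.png",cv2.warpPerspective(s["img"],H,(240,600),flags=2))
E
```

```text
time_s: 7.3
tcp_pos: [659.2, 86.9, 102.4]
ee_rot: [-0.044, 0.999, -0.0, -0.002]
wrist_force: [1.2, 0.3, -1.2]
opening: 42.8
grasp_force: 0.0
time_s: 7.8
tcp_pos: [620.7, 83.1, 259.5]
ee_rot: [-0.043, 0.999, 0.001, 0.004]
wrist_force: [0.0, -0.5, -0.7]
opening: 85.2
grasp_force: 0.0
8 16 7285 [536.6  74.2  11.5] ((586.2428588867188, 81.57811737060547), (238.83474731445312, 99.99143981933594), 5.091679096221924)
46 54 3532 [636.8  85.5  49.7] ((635.0033569335938, 85.9716796875), (137.60179138183594, 75.91091918945312), 5.061197757720947)
75 86 417 [657.9  87.9  81.5] ((660.572265625, 88.22977447509766), (42.62793731689453, 13.979676246643066), 4.685306072235107)
tcp [621.   83.4 257.1] yaw 1.658 shift [ 3.723 -6.429  1.518] turn [ 0.005  0.038 -0.013] q [-0.32  0.49  0.18  1.55 -0.1   1.11  1.54] t 7.85
```

View pics/k2.png

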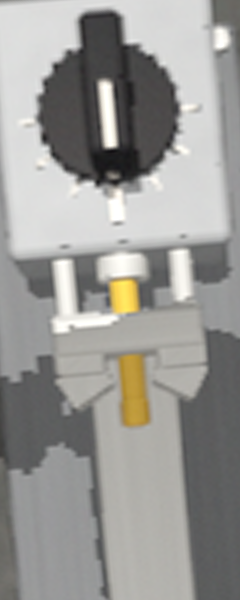

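```bash
python3 -m crank '[[[0.4,-0.7,0.05],[0,0,0]],[[0.8,-1.4,0.1],[0,0,0]],[[1.2,-2.1,0.2],[0,0,0]],[[1.6,-2.8,0.3],[0,0,0]],[[2.0,-3.5,0.4],[0,0,0]]]' 1
python3 -m crank '[[[0.4,-0.7,0.1],[0,0,0]],[[0.9,-1.4,0.2],[0,0,0]],[[1.4,-2.1,0.3],[0,0,0]],[[1.8,-2.7,0.5],[0,0,0]],[[2.0,-2.9,0.6],[0,0,0]]]' 1
cat > loc.py <<'E'
from h import *
s=ctrl.snapshot("wrist"); np.save("w3.npy",s,allow_pickle=True); cv2.imwrite("pics/w3.png",s["img"])
for m in ctrl.masks_of("bearing","wrist"):
    P=cloud(s,m["pixels"]);Q=P[P[:,2]>9]
    if len(Q)<9: continue
    c,r=cv2.minEnclosingCircle(Q[:,:2].astype(np.float32)); v=s["img"][m["pixels"]].mean(0)
    print(round(m["conf"],2),"box",np.round(np.array(m["box"])*[512,384,512,384]),"circle",np.round(c,1),round(r,1),"z",np.median(Q[:,2]).round(1),"bgr",v.round())
E
python3 loc.py; python3 -c "
from h import *
plan([464,-253,60],1.66)"
```

```text
time_s: 8.35
tcp_pos: [535.6, -100.8, 232.6]
ee_rot: [-0.044, 0.999, -0.0, -0.001]
wrist_force: [1.0, -0.2, -0.2]
opening: 85.5
grasp_force: 0.0
time_s: 8.85
tcp_pos: [447.0, -256.3, 202.4]
ee_rot: [-0.041, 0.999, -0.0, -0.001]
wrist_force: [0.9, -0.1, -0.6]
opening: 85.6
grasp_force: 0.0
0.97 box [168. 106. 216. 157.] circle [ 410.9 -333.9] 26.1 z 13.1 bgr [  2. 194. 214.]
0.94 box [321. 176. 372. 223.] circle [ 477.7 -142.5] 26.4 z 13.4 bgr [  2. 150. 230.]
0.7 box [262.  81. 313. 132.] circle [ 376.6 -227.9] 26.0 z 13.3 bgr [  3. 189. 209.]
0.57 box [235. 166. 280. 208.] circle [ 468.8 -252.5] 26.1 z 13.2 bgr [166. 176. 181.]
tcp [ 447.7 -254.3  202.4] yaw 1.655 shift [-0.333 -0.003  2.847] turn [ 0.003 -0.017 -0.039] q [ 0.26  0.38  0.24  1.9  -0.11  0.88  2.2 ] t 8.95
```

View pics/w3.png

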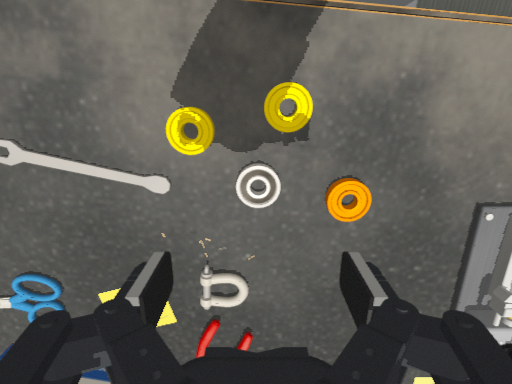

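The steel-grey ring is at (258,186), the orange look-alike at (349,200) and the yellow ones at (190,131) and (288,107). I choose the steel one at world (468.8, -252.5).

```bash
python3 -m crank '[[[-0.2,0,0.9],[0,0,0]],[[-0.4,0.01,1.8],[0,0,0]],[[-0.42,0.01,2.5],[0,0,0]],[[-0.43,0.01,3.0],[0,0,0]],[[-0.43,0.01,3.0],[0,0,0]]]' 1
python3 -c "
from h import *
plan([468.8,-252.5,-2],1.66)"
```

```text
time_s: 9.45
tcp_pos: [470.5, -247.5, 50.3]
ee_rot: [-0.045, 0.999, 0.002, -0.002]
wrist_force: [-0.5, 0.3, 1.2]
opening: 85.6
grasp_force: 0.0
tcp [ 470.5 -247.5   50.3] yaw 1.661 shift [ 0.038 -0.101  1.045] turn [ 0.027 -0.032  0.008] q [ 0.29  0.62  0.16  2.01 -0.19  0.53  2.25] t 9.45
```

```bash
python3 -m crank '[[[0,0,0.2],[0,0,0]],[[0,0,0.4],[0,0,0]],[[0,0,0.5],[0,0,0]],[[0,0,0.5],[0,0,0]],[[0,0,0.5],[0,0,0]]]' 1
python3 -c "
from h import *
plan([468.8,-252.5,-2],1.66)"
```

```text
time_s: 9.95
tcp_pos: [471.1, -250.5, 28.7]
ee_rot: [-0.044, 0.999, -0.0, 0.0]
wrist_force: [0.4, 0.8, -0.5]
opening: 85.5
grasp_force: 0.0
tcp [ 471.1 -250.5   28.7] yaw 1.658 shift [ 0.049 -0.037  0.615] turn [-0.002  0.004 -0.012] q [ 0.3   0.65  0.15  2.03 -0.2   0.48  2.26] t 9.95
```

```bash
python3 -m crank '[[[0.05,-0.03,0.2],[0,0,0]],[[0.05,-0.03,0.4],[0,0,0]],[[0.05,-0.03,0.55],[0,0,0]],[[0.05,-0.03,0.6],[0,0,0]],[[0.05,-0.03,0.6],[0,0,0]]]' 1
python3 -m crank '[[[0,0,0],[0,0,0]],[[0,0,0],[0,0,0]],[[0,0,0],[0,0,0]],[[0,0,0],[0,0,0]],[[0,0,0],[0,0,0]]]' 0
python3 -c "
from h import *
plan([468.8,-252.5,-2],1.66)"
```

```text
time_s: 10.45
tcp_pos: [468.1, -251.9, -2.4]
ee_rot: [-0.044, 0.999, 0.0, -0.001]
wrist_force: [0.7, 0.2, -0.4]
opening: 85.2
grasp_force: 0.0
time_s: 10.95
tcp_pos: [468.7, -252.1, -0.9]
ee_rot: [-0.044, 0.999, -0.0, 0.0]
wrist_force: [-1.2, 0.6, 7.5]
opening: 49.2
grasp_force: 61.3
tcp [ 468.7 -252.1   -0.9] yaw 1.659 shift [-0.001 -0.009  0.021] turn [-0.002  0.006 -0.01 ] q [ 0.32  0.7   0.13  2.04 -0.21  0.41  2.27] t 10.95
```

```bash
python3 -m crank '[[[0,0,-0.3],[0,0,0]],[[0,0,-0.8],[0,0,0]],[[0,0,-1.5],[0,0,0]],[[0,0,-2.2],[0,0,0]],[[0,0,-2.2],[0,0,0]]]' 0
python3 - <<'E'
from h import *
s=ctrl.snapshot("wrist"); cv2.imwrite("pics/w4.png",s["img"][100:384])
P=cloud(s,np.ones((384,512),bool)); st=ctrl.sense(); c=st["tcp_pos"]
R=Ro.from_quat(st["ee_rot"]).as_matrix(); Q=(P-c)@R
sel=Q[(np.hypot(Q[:,0],Q[:,1])<34)&(Q[:,2]<5)&(Q[:,2]>-40)]
print(np.histogram(sel[:,2],20)); 
for m in ctrl.masks_of("bearing","wrist"):
    q=(cloud(s,m["pixels"])-c)@R; print(m["conf"],np.median(q,0).round(1),q.min(0).round(),q.max(0).round(),s["img"][m["pixels"]].mean(0))
plan([516.6,75.3,110],1.66)
E
```

```text
time_s: 11.45
tcp_pos: [470.6, -253.3, 112.5]
ee_rot: [-0.044, 0.999, -0.002, 0.003]
wrist_force: [0.7, -0.6, -2.1]
opening: 49.3
grasp_force: 63.0
(array([ 180,  164,  169,  154,  153,  143,  139,  140,  125,  120,  117,
        877, 3068, 2566,  510,  264,  239,  221,  180,  113]), array([-39.99787597, -38.12816173, -36.25844749, -34.38873325,
       -32.51901901, -30.64930477, -28.77959054, -26.9098763 ,
       -25.04016206, -23.17044782, -21.30073358, -19.43101934,
       -17.56130511, -15.69159087, -13.82187663, -11.95216239,
       -10.08244815,  -8.21273392,  -6.34301968,  -4.47330544,
        -2.6035912 ]))
0.83 [  2.6  -0.6 -15.6] [-135.  -49.  -19.] [ 26.  47. 113.] [127.23620915 134.83712418 139.27686275]
0.67 [ 67.7 -75.3  97.5] [  41. -101.   94.] [ 92. -50. 112.] [  0.58553035 191.83139178 212.14990803]
0.66 [92.7 34.  96.9] [65.  8. 94.] [119.  59. 112.] [  0.54974755 177.6955747  201.05464805]
tcp [ 468.9 -252.   109.1] yaw 1.659 shift [-1.526  6.437 -0.021] turn [-0.006  0.013 -0.009] q [ 0.27  0.52  0.2   1.97 -0.16  0.66  2.23] t 11.55
```

View pics/w4.png

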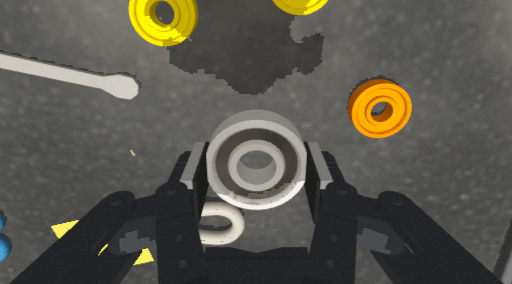

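```bash
python3 -m crank '[[[-0.15,0.5,0],[0,0,0]],[[-0.35,1.3,0],[0,0,0]],[[-0.6,2.1,0],[0,0,0]],[[-0.8,2.9,0],[0,0,0]],[[-1.0,3.6,0],[0,0,0]]]' 0
python3 -m crank '[[[-0.15,0.7,0],[0,0,0]],[[-0.3,1.4,0],[0,0,0]],[[-0.4,2.1,0],[0,0,0]],[[-0.5,2.6,0],[0,0,0]],[[-0.53,2.84,0],[0,0,0]]]' 0
python3 -m crank '[[[0,0,0.3],[0,0,0]],[[0,0,0.6],[0,0,0]],[[0,0,0.8],[0,0,0]],[[0,0,0.8],[0,0,0]],[[0,0,0.8],[0,0,0]]]' 0
python3 - <<'E'
from h import *
plan([516.6,75.3,29],1.66)
s=ctrl.snapshot("wrist")
P=cloud(s,np.ones((384,512),bool)); st=ctrl.sense(); c=st["tcp_pos"]
R=Ro.from_quat(st["ee_rot"]).as_matrix(); Q=(P-c)@R
sel=Q[(np.hypot(Q[:,0],Q[:,1])<40)&(abs(Q[:,1])<22)&(Q[:,2]<-13)&(Q[:,2]>-20)]
print(len(sel),np.percentile(sel,[1,50,99],0).round(1),cv2.minEnclosingCircle(sel[:,:2].astype(np.float32)))
A=np.c_[sel[:,:2],np.ones(len(sel))];print("tilt",np.linalg.lstsq(A,sel[:,2],rcond=None)[0],st["opening"])
E
```

```text
time_s: 12.05
tcp_pos: [501.7, -66.0, 107.0]
ee_rot: [-0.044, 0.999, 0.0, -0.001]
wrist_force: [1.0, -0.2, -0.7]
opening: 48.8
grasp_force: 62.9
time_s: 12.55
tcp_pos: [515.8, 78.3, 106.9]
ee_rot: [-0.046, 0.999, 0.0, -0.001]
wrist_force: [-0.4, 0.3, -0.4]
opening: 49.3
grasp_force: 62.9
time_s: 13.05
tcp_pos: [516.3, 74.8, 68.1]
ee_rot: [-0.043, 0.999, -0.0, -0.0]
wrist_force: [0.3, -0.0, -1.0]
opening: 49.3
grasp_force: 62.9
tcp [516.3  74.8  68.1] yaw 1.658 shift [-0.008  0.011  0.783] turn [-0.003 -0.006 -0.017] q [-0.38  0.58  0.21  2.03 -0.22  0.56  1.65] t 13.05
3567 [[-24.1 -21.7 -16.1]
 [  4.1   0.  -14.6]
 [ 25.9  21.6 -13. ]] ((0.5174436569213867, -0.46148473024368286), 26.575130462646484)
tilt [-2.81712789e-03 -1.02800178e-03 -1.45261410e+01] 49.30709229242987
```

```bash
python3 -m crank '[[[0,0.01,0.25],[0,0,0]],[[0,0.01,0.5],[0,0,0]],[[0,0.01,0.65],[0,0,0]],[[0,0.01,0.74],[0,0,0]],[[0,0.01,0.77],[0,0,0]]]' 0
python3 -c "
from h import *
plan([546.5,78,29],1.66);print(ctrl.sense()['wrist_force'])"
```

```text
time_s: 13.6
tcp_pos: [516.0, 75.8, 29.1]
ee_rot: [-0.044, 0.999, -0.0, -0.001]
wrist_force: [-4.4, 0.6, 12.0]
opening: 49.6
grasp_force: 64.2
tcp [516.   75.8  29.1] yaw 1.658 shift [-0.612 -0.01   0.001] turn [-0.001 -0.01  -0.011] q [-0.36  0.64  0.18  2.06 -0.24  0.46  1.67] t 13.6
[-4.36548003  0.56492884 11.98566269]
```

```bash
python3 -m crank '[[[-0.1,-0.01,-0.01],[0,0,0]],[[-0.25,-0.01,-0.01],[0,0,0]],[[-0.4,-0.01,-0.01],[0,0,0]],[[-0.5,-0.01,-0.01],[0,0,0]],[[-0.55,-0.01,-0.01],[0,0,0]]]' 0
python3 -m crank '[[[0,0,0],[0,0,0]],[[0,0,0],[0,0,0]],[[0,0,0],[0,0,0]],[[0,0,0],[0,0,0]],[[0,0,0],[0,0,0]]]' 0
python3 -c "
from h import *
plan([546.5,78,29],1.66)"
```

```text
time_s: 14.1
tcp_pos: [543.0, 77.8, 30.2]
ee_rot: [-0.044, 0.999, -0.0, -0.001]
wrist_force: [-7.2, -1.1, 2.7]
opening: 49.1
grasp_force: 63.3
time_s: 14.6
tcp_pos: [542.3, 77.7, 30.1]
ee_rot: [-0.044, 0.999, -0.0, -0.002]
wrist_force: [-7.1, -1.2, 2.7]
opening: 49.5
grasp_force: 63.3
tcp [542.3  77.7  30.1] yaw 1.659 shift [-0.085 -0.001  0.021] turn [ 0.    -0.024 -0.011] q [-0.35  0.67  0.19  1.99 -0.24  0.52  1.67] t 14.6
```

```bash
python3 -m crank '[[[-0.03,0,0],[0,0,0]],[[-0.06,0,0],[0,0,0]],[[-0.08,0,0],[0,0,0]],[[-0.08,0,0],[0,0,0]],[[-0.08,0,0],[0,0,0]]]' 0
python3 -m crank '[[[-0.01,0,0],[0,0,0]],[[-0.02,0,0],[0,0,0]],[[-0.03,0,0],[0,0,0]],[[-0.03,0,0],[0,0,0]],[[-0.03,0,0],[0,0,0]]]' 0
```

```text
time_s: 15.1
tcp_pos: [545.7, 78.0, 30.0]
ee_rot: [-0.044, 0.999, -0.0, -0.002]
wrist_force: [-8.1, -0.4, 3.9]
opening: 49.3
grasp_force: 63.4
time_s: 15.6
tcp_pos: [546.7, 78.1, 29.9]
ee_rot: [-0.044, 0.999, -0.0, -0.003]
wrist_force: [-9.6, -1.4, 3.8]
opening: 49.6
grasp_force: 63.5
```

```bash
python3 -m crank '[[[-0.01,0,0],[0,0,0]],[[-0.02,0,0],[0,0,0]],[[-0.03,0,0],[0,0,0]],[[-0.03,0,0],[0,0,0]],[[-0.03,0,0],[0,0,0]]]' 0
```

```text
time_s: 16.1
tcp_pos: [546.9, 78.1, 29.7]
ee_rot: [-0.044, 0.999, -0.0, -0.004]
wrist_force: [-12.3, -0.1, 5.3]
opening: 49.0
grasp_force: 63.6
```

```bash
python3 -m crank '[[[-0.02,0,0],[0,0,0]],[[-0.04,0,0],[0,0,0]],[[-0.05,0,0],[0,0,0]],[[-0.05,0,0],[0,0,0]],[[-0.05,0,0],[0,0,0]]]' 0
python3 -m crank '[[[0,0,0],[0,0,0]],[[0,0,0],[0,0,0]],[[0,0,0],[0,0,0]],[[0,0,0],[0,0,0]],[[0,0,0],[0,0,0]]]' 0
python3 - <<'E'
from h import *
s=ctrl.snapshot("wrist"); P=cloud(s,np.ones((384,512),bool))
N=P[(abs(P[:,0]-660)<40)&(abs(P[:,1]-88)<40)&(P[:,2]>75)&(P[:,2]<86)]
print("knob",len(N),cv2.minAreaRect(N[:,:2].astype(np.float32)))
st=ctrl.sense();c=st["tcp_pos"];R=Ro.from_quat(st["ee_rot"]).as_matrix(); Q=(P-c)@R
q=Q[(abs(Q[:,1])<20)&(abs(Q[:,0])<30)&(Q[:,2]<-12)&(Q[:,2]>-20)]; A=np.c_[q[:,:2],np.ones(len(q))]
print("tool-frame plane",np.linalg.lstsq(A,q[:,2],rcond=None)[0],np.percentile(q,[1,99],0).round(1))
w=P[(np.hypot(P[:,0]-546.9,P[:,1]-78.1)<24)&(P[:,2]>38)&(P[:,2]<50)];A=np.c_[w[:,:2]-[546,78],np.ones(len(w))];print("world plane",np.linalg.lstsq(A,w[:,2],rcond=None)[0])
print(st["wrist_torque"])
f=s["img"]; cv2.imwrite("pics/w5.png",f)
E
```

```text
time_s: 16.6
tcp_pos: [547.1, 78.2, 29.3]
ee_rot: [-0.044, 0.999, -0.0, -0.006]
wrist_force: [-17.9, -1.5, 9.6]
opening: 49.5
grasp_force: 63.9
time_s: 17.1
tcp_pos: [547.1, 78.2, 29.3]
ee_rot: [-0.044, 0.999, -0.0, -0.006]
wrist_force: [-18.1, 0.1, 9.0]
opening: 49.2
grasp_force: 63.9
knob 0 ((0.0, 0.0), (0.0, 0.0), 0.0)
tool-frame plane [ 3.75794227e-02 -7.61001509e-04 -1.43163041e+01] [[-27.1 -19.6 -19.8]
 [ 25.7  19.6 -12.1]]
world plane [9.11172419e-03 6.87160478e-04 4.31392282e+01]
[-0.26489005  3.83216475 -0.09082571]
```

View pics/w5.png

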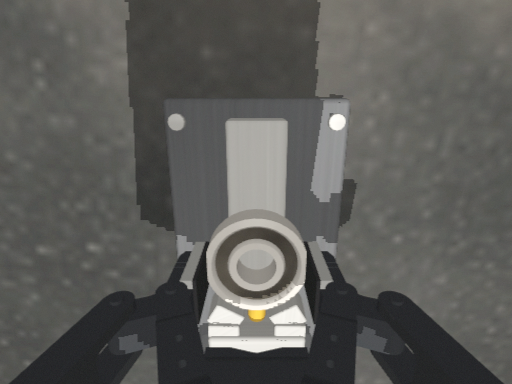

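The picture shows the bearing, centred at about (257,262), flat and seated in the V with the plunger at (257,312). The push is 18 N: about 9 N on the plunger and the rest on the stop.

```bash
python3 -c "
from h import *
print(ctrl.finish_job())"
```

```text
the job is handed in; nothing more can be done
None
```

I turned the knob onto the index bar (within about 0.01 rad when checked), then laid the bearing on the bed and pressed it into the V stop. I handed the job in at about 17 s with the gripper holding it there at about 18 N; I didn't re-check the knob after the press, and no verdict came back.

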